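Take the loop tool from its rack and hold it ready at the mug's medallion

ROBOT

A 6-joint arm with a two-finger parallel gripper is mounted at the origin on the work surface. World frame = base frame: x ahead of the robot, y to its left, z up, the work surface at z = 0. Lengths are in m, angles in degrees, forces in N, time in s.
With the tool pointing down it reaches from about 0.375 to 0.75 m from the base axis. Payload 9 kg.
Tool frame: the origin (TCP) lies between the finger pads; the fingertips stand 19 mm ahead of it and the grasp point (between the pads) is the TCP; z points along the fingers, y is the direction in which the jaws open and shut (so a half turn about z gives the same grasp; the last joint's range is limited). The gripper opens to 85 mm and grips with 20 to 120 N. Pads are 22 mm wide; open, the fingers measure 114 mm over their backs; the gripper's body (76 mm by 85 mm) begins 54 mm behind the grasp point. The pads swing forward as they close: fully open they stand 13 mm farther back than shut.
Start: joints at [63.043, 5.964, 5.575, 89.605, 0, 77.527], TCP at [0.15, 0.581, 0.25] pointing down, gripper open.
Joint ranges: [-171.21, 171.21], [-48.23, 106.86], [-62.78, 66.21], [-105.2, 120.99], [-86.42, 89.51], [-180, 180]. Speed limits (degrees/s): [127.2, 127.2, 147.25, 180, 180, 180].

INTERFACE

Orientations are given as [roll, pitch, yaw] about the fixed x, y, z axes, in that order (R = Rz(yaw) Ry(pitch) Rx(roll)).
In Python, from bench import bot gives the robot as it stands.
- The arm moves only by the tool step_arm, never from a script. Its argument "increments" is a list of rows, each an object with "turn": the turn, a rotation vector about the tool's x, y, z scaled (see below), a list of three; "dp": the shift along the tool's x, y, z scaled (see below), a list of three; "fingers": the closure in counts, from 0 (fully open) to 255 (shut). A call has 1 to 10 rows; each row shifts and turns the commanded pose from where the row before left it, along the tool's axes as they then stand; what a row does not reach is not made up. The controller multiplies each number of a shift by 0.03 m and each number of a turn by 10 degrees. A row lasts 1/8 s, in which the tool goes at most 62.5 mm and 10.7 degrees, less where a joint would pass 70% of its speed; a pose out of reach is approached as far as the arm can. A call with a number of a shift or a turn outside -1 to 1 is refused whole. A call with a gripper value outside its range is refused whole. The fingers move at their own pace and stop on an object; "newtons" is the grip in N (left out, the last holds). Time passes only in rows, so rows that do not move let the fingers close. It gives the time, the measured TCP pose, the force and the opening at its end, in the units of the state.
- bot.observe(): the state, without advancing time (a new reading comes with each control period).
- bot.camera(name): name is "side" or "top"; returns (picture, depth): 480x640x3 uint8, blue, green, red; 480x640 float32, m along the optical axis (not along the pixel's ray), 0 where there is no reading.
- bot.camera_model(name): a dict with "fx", "fy", "cx", "cy" (pixels), "k1" (the pictures are not rectified: a ray, as slopes to the right and down, at radius r is drawn at 1 + k1 r^2 times it, then the intrinsics apply), "camera_from_world" (4x4, takes a point from world to camera coordinates). Camera axes: x right, y down, z forward; pixel columns grow to the right and rows downward; lengths in m; the calibration is good to about 2 mm. A picture is of the moment at which its call begins. camera_model takes no time and is no camera call.
- bot.close_job(): hands the job in, once; it reports no verdict.
Trained networks look in the newest picture that a camera, given by its name, has taken for a name from the list of things; names that differ only in an ending like _2 or _b are one class to them, and where a whole thing is asked for, a point or a joint stands for the part that bears it (a point fixed in the world has none). Each returns a list of dicts, best first, with "p" (0 to 1); they miss things now and then, are a little off and sometimes report something else, mostly with a low value. They report only what shows in the picture. A call takes as long as a camera call. They do not tell look-alikes from the thing itself.
- bot.search_frame(name, camera): "location" ([column, row] in pixels, amid what is visible of it).
- bot.pinpoint(name, camera): "location" ([column, row] in pixels: a listed point, or the origin of a listed thing).
The state is a dict: "clock": time; "joints": joint angles; "dq": joint speeds; "joint_torque": joint torques, N m; "ee_pos": TCP position; "orientation": TCP orientation; "ft_force": force on the tool from outside, world axes, zero at the start; "wrist_torque": the same for the moment, N m; "finger_gap": opening from 0.0 (shut) to 1.0 (fully open).
Only numpy, scipy, OpenCV 4.12 (cv2) and the standard library are available. Lean on these libraries where they do the work, as an engineer would, in place of code of your own. Each camera call takes 0.05 s, during which the arm holds its last target.

TASK

Draw the loop tool (thickest, round handle; steel wire loop at its lower end) straight up out of the tool rack, turn it so that it leans about halfway between upright and level with its loop end lowest, and hold it in the air with the loop about a centimetre in front of the round medallion on the mug's wall (on the side away from the mug's handle), the tool's handle pointing away from the mug. Finish while still holding it there, still and ready to carve: do not let go, and do not touch the mug. Leave the mug, the other tools, the jar and the bowl where they are.

Things in the scene. Friction and masses are not known exactly. Their poses are not given: they have to be found in the camera images.
- loop_tool: Loop carving tool, 170 mm long, 70 g, hanging upright in any one of the rack's three holes. Origin on its axis under its steel collar (32 mm wide, 6 thick), which rests on the rack's board; z runs along the tool to the handle's end. Round wooden handle 20 mm thick, straight from z = 6 to 86 mm, end at 95; steel shaft 10 mm thick down to -50, rigid wire loop 16 mm wide to -75. Yaw does not matter.
- loop_grip (a point): Point on the loop tool's axis, in the handle, 60 mm above the collar's underside: a good height to grip (135 mm from the loop's end, 35 mm from the handle's end).
- loop_tip (a point): The far end of the loop, on the tool's axis, 75 mm below the collar's underside.
- loop_butt (a point): The handle's rounded end, on the tool's axis, 95 mm above the collar's underside.
- rack: Fixed plywood tool rack, 64 (x) by 230 mm (y), on the robot's left or right (the banding wheel is on the other side). Origin under its centre, on the table. Its board, 12 mm thick, top 100 mm above the table, stands on a cheek at each end. Three 23 mm round through holes at y = -70, 0, 70 mm, a tool hanging in each. Its -x side is the one nearer the robot and is open.
- needle_tool: Bystander in the rack: needle tool with a thin round handle, 12 mm thick, reaching 80 mm above the board. Origin at the underside of its 32 mm collar. Leave it hanging.
- knife_tool: Bystander in the rack: modelling knife with a flat dark handle, 8 by 16 mm, reaching 70 mm above the board. Origin at the underside of its 32 mm collar. Leave it hanging.
- wheel: Fixed banding wheel (a potter's turntable that does not turn here): an aluminium disc 180 mm across, top 55 mm above the table. Origin at the centre of its underside on the table.
- mug: Unfired clay mug, loose, standing near the middle of the banding wheel; 105 mm high, 90 mm wide at the foot, 72 at the rim, 0.4 kg. Origin at the centre of its underside. Its handle stands out along +y, to 78 mm from the mug's axis; a round raised clay medallion, 28 mm across and 10 mm thick, is on the wall away from the handle (-y), facing roughly towards the robot.
- medallion (a point): Centre of the medallion's outer face, 50 mm from the mug's axis along the mug's -y axis and 55 mm above the mug's underside (about 110 mm above the table). The face looks along the mug's -y axis.
- jar: Bystander: closed glaze jar with a white lid, 84 mm across, 95 mm high. Origin at the centre of its underside.
- bowl: Bystander: small white bowl, 90 mm across, 45 mm high. Origin at the centre of its underside.
Not all that is in view belongs to the job. What is meant by the wheel is not blue, brown or turquoise, and is the larger of those in its own colour.

How it is judged:
By the outcome, as a careful person would: the job done as asked, in the order asked, and still so for the second after the job is handed in, while the arm keeps its last pose, push and grip.
It also fails if it takes over 38 s, if anything falls off the work surface, if the arm or the gripper's body presses on something with over 40 N, if the wrist force passes 120 N, or if a joint passes its speed limit or range.

## Working session

There is one attempt and no reset: what is moved stays moved. The work goes in short steps, Python scripts to look and compute and a tool call to move; the robot and the scene stay as the last step left them, time stands still between calls to the robot, and variables do not carry over. Pictures are saved under pics/ and viewed, and the job is handed in when it is done.

Besides the shell and the picture viewer there is one more tool, called after ">>>" as a command line: name --argument value ..., lists and objects as JSON in quotes. step_arm: Moves the arm, as the interface text tells. Its arguments: {"type":"object","properties":{"increments":{"type":"array"},"newtons":{"type":"number"}},"required":["increments"]}

```bash
mkdir -p pics; ls; python3 - <<'E'
from bench import bot
import cv2
s=bot.observe();print(s)
for n in("side","top"):
    p,d=bot.camera(n);cv2.imwrite(f"pics/{n}0.png",p);m=bot.camera_model(n);print(n,m)
E
```

```text
pics
{'clock': 0.0, 'joints': array([6.30430419e+01, 5.99850430e+00, 5.52680714e+00, 8.96061486e+01,
       1.99255054e-04, 7.75267727e+01]), 'dq': array([ 0.03608198,  0.00099327,  0.0239817 ,  0.06138394,  0.01694265,
       -0.04513895]), 'joint_torque': array([ 7.30591319e-05, -5.56933951e+01,  5.03642392e+01,  1.71157485e-02,
       -3.35845862e-04,  4.89250667e-07]), 'ee_pos': array([0.14990374, 0.58064212, 0.24952107]), 'orientation': array([-1.79924035e+02, -1.70079323e-02,  1.65516258e+02]), 'ft_force': array([-0.04050296,  0.52585719,  0.79171278]), 'wrist_torque': array([-0.00565347,  0.00434751,  0.03671325]), 'finger_gap': 1.0006013666193998}
side {'fx': 530.7983788394597, 'fy': 530.7983788394597, 'cx': 315.4895955998223, 'cy': 241.159061563304, 'k1': 0.031319367643140465, 'camera_from_world': array([[-0.9899905 , -0.13895674, -0.02469495,  0.47834225],
       [-0.04639262,  0.48565432, -0.87291902,  0.18801334],
       [ 0.13329119, -0.86303587, -0.48723973,  1.06759494],
       [ 0.        ,  0.        ,  0.        ,  1.        ]])}
top {'fx': 592.8879024854535, 'fy': 592.8879024854535, 'cx': 317.64396890061164, 'cy': 240.30856577018145, 'k1': 0.05708909524040878, 'camera_from_world': array([[-0.00900262, -0.99990589,  0.010352  , -0.07790515],
       [-0.99615068,  0.00806514, -0.0872856 ,  0.52206204],
       [ 0.08719389, -0.01109795, -0.99612954,  1.53356231],
       [ 0.        ,  0.        ,  0.        ,  1.        ]])}
```

View pics/side0.png

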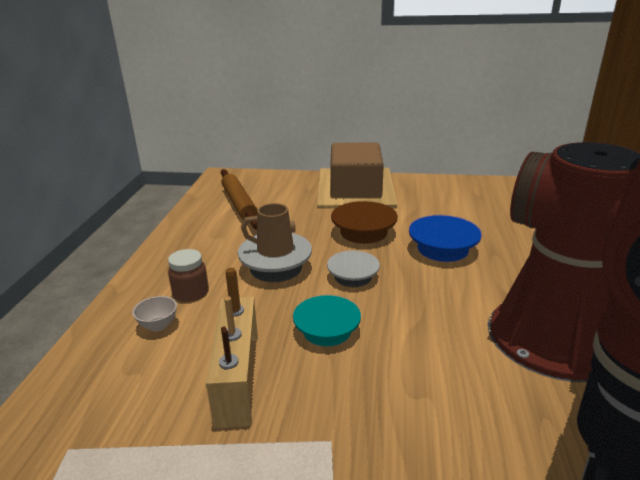

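View pics/top0.png

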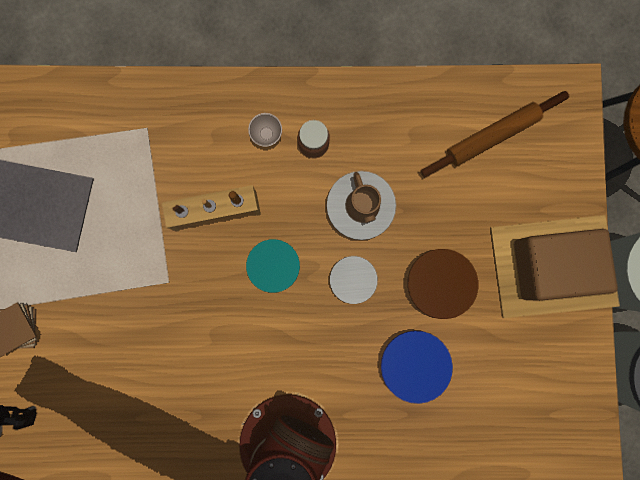

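The rack (top view, about 210,208) holds the knife at the left, the needle in the middle and the thick loop tool at the right (236,198). The mug stands on the larger grey disc (361,205) with its handle towards the upper left. Next I'll measure positions.

```bash
cat > h.py <<'E'
import numpy as np, cv2
from bench import bot
def ray(m,uv):
    K=np.array([[m['fx'],0,m['cx']],[0,m['fy'],m['cy']],[0,0,1]])
    q=cv2.undistortPoints(np.array([[uv]],float),K,np.array([m['k1'],0,0,0.]))[0,0]
    return np.array([q[0],q[1],1])
def world(m,uv,z):  # depth
    T=np.linalg.inv(m['camera_from_world']); return T[:3,:3]@(ray(m,uv)*z)+T[:3,3]
def onplane(m,uv,h):
    T=np.linalg.inv(m['camera_from_world']); d=T[:3,:3]@ray(m,uv); o=T[:3,3]; return o+d*(h-o[2])/d[2]
def tri(uvs):
    A=[];b=[]
    for n,uv in uvs.items():
        m=bot.camera_model(n);T=np.linalg.inv(m['camera_from_world']);d=T[:3,:3]@ray(m,uv);d/=np.linalg.norm(d)
        P=np.eye(3)-np.outer(d,d);A.append(P);b.append(P@T[:3,3])
    A=np.vstack(A);b=np.hstack(b);x=np.linalg.lstsq(A,b,rcond=None)[0];return x,np.linalg.norm(A@x-b)
def cloud(n):
    p,d=bot.camera(n);m=bot.camera_model(n)
    K=np.array([[m['fx'],0,m['cx']],[0,m['fy'],m['cy']],[0,0,1]])
    v,u=np.mgrid[0:480,0:640]
    q=cv2.undistortPoints(np.stack([u,v],-1).reshape(-1,1,2).astype(float),K,np.array([m['k1'],0,0,0.])).reshape(480,640,2)
    X=np.dstack([q[...,0]*d,q[...,1]*d,d]);T=np.linalg.inv(m['camera_from_world'])
    W=X@T[:3,:3].T+T[:3,3]; W[d==0]=np.nan
    return p,W
def proj(n,P):
    m=bot.camera_model(n);T=m['camera_from_world'];P=np.atleast_2d(P)
    K=np.array([[m['fx'],0,m['cx']],[0,m['fy'],m['cy']],[0,0,1]])
    r,_=cv2.Rodrigues(T[:3,:3]);return cv2.projectPoints(P.astype(float),r,T[:3,3],K,np.array([m['k1'],0,0,0.]))[0].reshape(-1,2)
E
python3 - <<'E'
from h import *
np.set_printoptions(precision=4,suppress=True)
W={}
for n in("side","top"):
    p,W[n]=cloud(n); np.save(f"W_{n}.npy",W[n]); cv2.imwrite(f"P_{n}.png",p)
for t in("loop_tool","loop_grip","loop_butt","mug","medallion","wheel","rack"):
    r={}
    for n in("side","top"):
        a=bot.pinpoint(t,n)[:2]; print(t,n,[(np.round(x['location'],1),round(x['p'],2)) for x in a])
        if a:r[n]=a[0]['location']
    if len(r)==2: print('  tri',*tri(r))
E
```

```text
loop_tool side [(array([236. , 311.4]), 0.93), (array([231.9, 336.4]), 0.52)]
loop_tool top [(array([235.9, 200.7]), 0.5)]
  tri [0.6149 0.122  0.1   ] 0.0013361870433212157
loop_grip side [(array([231.2, 284.1]), 0.68)]
loop_grip top []
loop_butt side [(array([230.9, 272.1]), 0.64)]
loop_butt top [(array([359.7, 205.8]), 0.41)]
  tri [ 0.6681 -0.1839 -0.0112] 0.07414711736737661
mug side [(array([276.2, 244.8]), 0.55)]
mug top [(array([363.3, 206.6]), 0.94)]
  tri [ 0.6052 -0.2001  0.0617] 0.0014548419915802284
medallion side [(array([295. , 227.7]), 0.79)]
medallion top [(array([367.3, 219. ]), 0.86), (array([207.7, 207.4]), 0.18)]
  tri [ 0.5626 -0.2061  0.108 ] 0.005216855743709905
wheel side [(array([439.4, 246.9]), 0.94), (array([362.7, 229.1]), 0.9)]
wheel top [(array([272.1, 264.5]), 0.87), (array([413.2, 363.8]), 0.86)]
  tri [0.3481 0.0372 0.2225] 0.1444452466283437
rack side [(array([238.7, 376.1]), 0.75), (array([234.4, 311.5]), 0.35)]
rack top [(array([213.9, 211.4]), 0.95)]
  tri [0.6005 0.192  0.006 ] 0.00241861954880793
```

```bash
python3 - <<'E'
import cv2
a=cv2.imread('pics/side0.png')[190:430,190:350];cv2.imwrite('pics/s1.png',cv2.resize(a,(400,600),interpolation=2))
a=cv2.imread('pics/top0.png')[100:250,150:410];cv2.imwrite('pics/t1.png',cv2.resize(a,(780,450),interpolation=2))
E
```

```text
(no output)
```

View pics/s1.png

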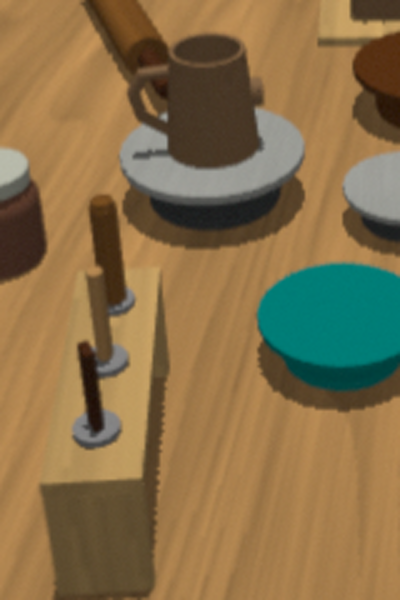

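View pics/t1.png

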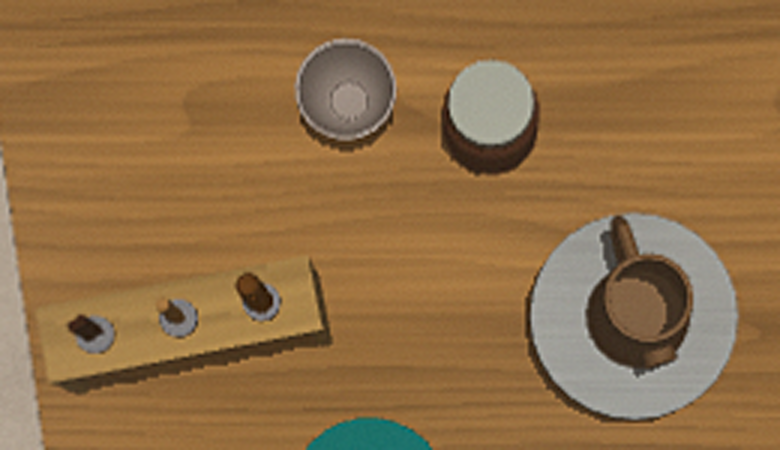

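The thick brown handle is the far tool (side view about 232,285). The medallion shows at (292,228) in the side view, and the mug's handle points roughly +x and slightly +y. Next: fit the geometry from the point clouds.

```bash
cat > fit.py <<'E'
from h import *
from scipy.optimize import least_squares
np.set_printoptions(precision=4,suppress=True)
Ws=np.load('W_side.npy').reshape(-1,3);Wt=np.load('W_top.npy').reshape(-1,3)
def circ(P,r=None,c0=None):
    c0=P[:,:2].mean(0) if c0 is None else c0
    if r: f=lambda q:np.hypot(*(P[:,:2]-q[:2]).T)-r; s=least_squares(f,c0,loss='soft_l1',f_scale=.002)
    else: f=lambda q:np.hypot(*(P[:,:2]-q[:2]).T)-q[2]; s=least_squares(f,[*c0,.04],loss='soft_l1',f_scale=.002)
    return s.x,np.median(abs(f(s.x))),len(P)
def sel(W,c,r,z0,z1):
    return W[(np.hypot(*(W[:,:2]-c).T)<r)&(W[:,2]>z0)&(W[:,2]<z1)]
for nm,W in(('side',Ws),('top',Wt)):
    print(nm)
    P=sel(W,[.615,.122],.03,.11,.2)
    for a,b in((.11,.135),(.135,.16),(.16,.185),(.185,.2)):
        Q=P[(P[:,2]>a)&(P[:,2]<b)]
        if len(Q)>8: print(' tool',a,b,circ(Q,.01),Q[:,2].max(),Q.mean(0))
    c=np.array([.605,-.2])
    for a,b in((.065,.085),(.085,.1),(.125,.14),(.14,.155),(.155,.165)):
        Q=sel(W,c,.046,a,b)
        if len(Q)>8: print(' mug',a,b,circ(Q))
    Q=sel(W,c,.13,.045,.062)
    print(' wheel',circ(Q,.085) if 0 else (Q.mean(0),len(Q)))
    B=sel(W,[.60,.19],.13,.092,.104);print(' rack top',B.mean(0),len(B))
    r=cv2.minAreaRect((B[:,:2]*1000).astype(np.float32));print(r)
E
python3 fit.py
```

```text
side
 tool 0.11 0.135 (array([0.6153, 0.1214]), np.float64(0.0005383469302983803), 87) 0.13472171403559374 [0.6102 0.1285 0.122 ]
 tool 0.135 0.16 (array([0.6157, 0.1218]), np.float64(0.0007080849801848355), 123) 0.15948627463397236 [0.6127 0.1291 0.1477]
 tool 0.16 0.185 (array([0.6154, 0.1216]), np.float64(0.0007362447075928433), 132) 0.18486556078483307 [0.6128 0.1289 0.1722]
 tool 0.185 0.2 (array([0.6155, 0.1199]), np.float64(0.0019373922583337984), 75) 0.19448896271222216 [0.6139 0.1256 0.1899]
 mug 0.065 0.085 (array([ 0.6065, -0.1959,  0.0408]), np.float64(0.000804948126777498), 144)
 mug 0.085 0.1 (array([ 0.6068, -0.1952,  0.04  ]), np.float64(0.0010459375504478993), 125)
 mug 0.125 0.14 (array([ 0.6082, -0.1929,  0.0361]), np.float64(0.001269417558081326), 264)
 mug 0.14 0.155 (array([ 0.6081, -0.1926,  0.0345]), np.float64(0.0013630755918713905), 329)
 mug 0.155 0.165 (array([ 0.6082, -0.1929,  0.0335]), np.float64(0.0014024495887079817), 160)
 wheel (array([ 0.6015, -0.1607,  0.0541]), 1572)
 rack top [0.5941 0.218  0.0996] 2424
((601.6197509765625, 191.27685546875), (64
[... 507 characters left out ...]
03635), 55) 0.1981926526515161 [0.6149 0.1187 0.192 ]
 mug 0.065 0.085 (array([ 0.6022, -0.1892,  0.0335]), np.float64(0.006706678907617199), 192)
 mug 0.085 0.1 (array([ 0.6064, -0.196 ,  0.0395]), np.float64(0.0006762805301588834), 57)
 mug 0.125 0.14 (array([ 0.6056, -0.1964,  0.0366]), np.float64(0.001178432268769028), 87)
 mug 0.14 0.155 (array([ 0.6072, -0.1958,  0.0353]), np.float64(0.0011532320862277581), 85)
 mug 0.155 0.165 (array([ 0.6083, -0.1972,  0.0337]), np.float64(0.0013334984492891604), 174)
 wheel (array([ 0.6052, -0.1922,  0.056 ]), 2619)
 rack top [0.6014 0.1881 0.1001] 1615
((602.8097534179688, 189.0849609375), (66.49199676513672, 231.12918090820312), 10.85098648071289)
```

```bash
cat >> fit.py <<'E'
print('----')
c=np.array([.607,-.1955])
for nm,W in(('side',Ws),('top',Wt)):
    H=sel(W,c,.085,.075,.15); r=np.hypot(*(H[:,:2]-c).T); H=H[r>.05];az=np.degrees(np.arctan2(*(H[:,:2]-c).T[::-1]))
    h=abs(az)<90
    if h.sum(): 
        print(nm,'handle az',np.median(az[h]),np.degrees(np.arctan2(*(H[h][:,:2]-c).mean(0)[::-1])),h.sum(),np.hypot(*(H[h][:,:2]-c).T).max())
    M=sel(W,c,.056,.092,.128);r=np.hypot(*(M[:,:2]-c).T);az=np.degrees(np.arctan2(*(M[:,:2]-c).T[::-1]))%360
    k=(r>.0445)&(az>120)&(az<300)
    if k.sum(): print(nm,'med',k.sum(),M[k].mean(0),np.median(az[k]),az[k].min(),az[k].max(),r[k].max()); 
E
python3 fit.py|sed -n '/----/,$p'
```

```text
----
side handle az 20.567662565245765 20.52960089326333 170 0.07815250115286004
side med 29 [ 0.5611 -0.1981  0.1126] 183.49763694907907 130.38788439249444 197.86281269995433 0.050683838751474086
top handle az 17.19559392648915 16.239829158881246 65 0.07847791568523055
top med 26 [ 0.5622 -0.2108  0.1185] 199.84024342578772 183.4220285216135 214.45170075335534 0.05055650433091998
```

Measured: tool axis (0.6155, 0.121), and medallion face at about (0.560, −0.212, 0.110) with the mug's +y heading 19°. The jaws should close along the rack's x (yaw about 101°), which keeps the fingers clear of the needle tool. Moving over.

>>> step_arm --increments '[{"dp": [-0.99,-0.58,0],"turn": [0,0,0],"fingers": 0},{"dp": [-0.99,-0.58,0],"turn": [0,0,0],"fingers": 0},{"dp": [-0.99,-0.58,0],"turn": [0,0,0],"fingers": 0},{"dp": [-0.99,-0.58,0],"turn": [0,0,0],"fingers": 0},{"dp": [-0.99,-0.58,0],"turn": [0,0,0],"fingers": 0},{"dp": [-0.99,-0.58,0],"turn": [0,0,0],"fingers": 0},{"dp": [-0.99,-0.58,0],"turn": [0,0,0],"fingers": 0},{"dp": [-0.99,-0.58,0],"turn": [0,0,0],"fingers": 0},{"dp": [-0.99,-0.58,0],"turn": [0,0,0],"fingers": 0},{"dp": [-0.99,-0.58,0],"turn": [0,0,0],"fingers": 0}]' --newtons 60

```text
clock: 2.15
ee_pos: [0.3948, 0.3373, 0.2504]
orientation: [180.0, 0.0, 165.5]
ft_force: [0.6, 0.3, 0.1]
finger_gap: 0.998
```

>>> step_arm --increments '[{"dp": [-0.99,-0.58,0],"turn": [0,0,0],"fingers": 0},{"dp": [-0.99,-0.58,0],"turn": [0,0,0],"fingers": 0},{"dp": [-0.99,-0.58,0],"turn": [0,0,0],"fingers": 0},{"dp": [-0.99,-0.58,0],"turn": [0,0,0],"fingers": 0},{"dp": [-0.99,-0.58,0],"turn": [0,0,0],"fingers": 0},{"dp": [-0.99,-0.58,0],"turn": [0,0,0],"fingers": 0},{"dp": [-0.99,-0.58,0],"turn": [0,0,0],"fingers": 0},{"dp": [-0.99,-0.58,0],"turn": [0,0,0],"fingers": 0},{"dp": [-0.99,-0.58,0],"turn": [0,0,0],"fingers": 0},{"dp": [0,0,0],"turn": [0,0,0.9],"fingers": 0}]'

```text
clock: 3.4
ee_pos: [0.615, 0.1178, 0.2496]
orientation: [-180.0, -0.0, 156.2]
ft_force: [-0.6, -0.3, -0.0]
finger_gap: 0.995
```

>>> step_arm --increments '[{"dp": [0,0,0],"turn": [0,0,0.9],"fingers": 0},{"dp": [0,0,0],"turn": [0,0,0.9],"fingers": 0},{"dp": [0,0,0],"turn": [0,0,0.9],"fingers": 0},{"dp": [0,0,0],"turn": [0,0,0.9],"fingers": 0},{"dp": [0,0,0],"turn": [0,0,0.9],"fingers": 0},{"dp": [0,0,0],"turn": [0,0,0.9],"fingers": 0},{"dp": [0,0,0],"turn": [0,0,0.15],"fingers": 0},{"dp": [0,0,0],"turn": [0,0,0],"fingers": 0}]'

```text
clock: 4.4
ee_pos: [0.6138, 0.1197, 0.2503]
orientation: [180.0, -0.0, 101.2]
ft_force: [-0.2, 0.5, -0.8]
finger_gap: 1.004
```

```bash
cat > st.py <<'E'
from h import *
from scipy.spatial.transform import Rotation as R
np.set_printoptions(precision=4,suppress=True)
s=bot.observe();Rm=R.from_euler('xyz',s['orientation'],degrees=True)
print(s['clock'],'q',s['joints'],'p',s['ee_pos'],'o',s['orientation'],'gap',s['finger_gap'],'F',s['ft_force'])
def to(p,g=None,fwd=np.zeros(3)):
    print('shift units',Rm.inv().apply(np.array(p)-s['ee_pos'])/.03)
E
python3 - <<'E'
from st import *
to([.6155,.121,.16])
p,d=bot.camera('top');cv2.imwrite('pics/t2.png',cv2.resize(p[100:300,130:330],(600,600),interpolation=2))
p,d=bot.camera('side');cv2.imwrite('pics/s2.png',p)
E
```

```text
4.4 q [-0.9276 10.4647 10.4651 89.9992  0.0053 77.9042] p [0.6138 0.1197 0.2503] o [179.9977  -0.0049 101.1683] gap 1.0037063292944501 F [-0.2189  0.466  -0.8012]
shift units [0.0308 0.0653 3.0099]
```

View pics/s2.png

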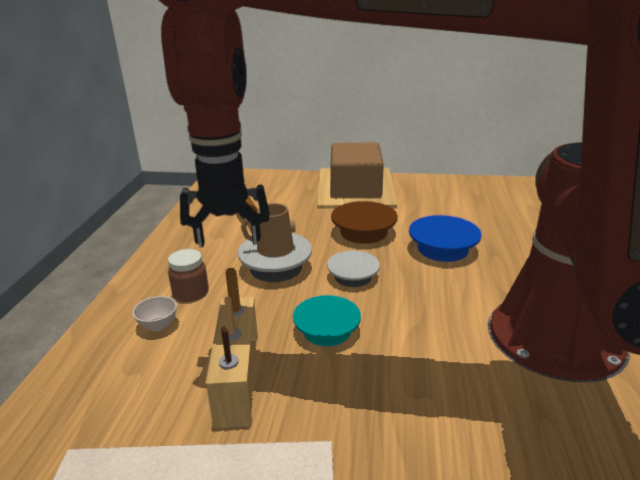

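>>> step_arm --increments '[{"dp": [0.03,0.06,0.5],"turn": [0,0,0],"fingers": 0},{"dp": [0,0,0.5],"turn": [0,0,0],"fingers": 0}]'

```text
clock: 4.75
ee_pos: [0.6153, 0.1211, 0.2188]
orientation: [-180.0, -0.0, 101.1]
ft_force: [0.2, 0.2, -0.8]
finger_gap: 0.998
```

The open gripper is above the loop tool, with its fingers at (198,235) and (257,250) on either side of the handle top (232,272). Descending to the grip height.

>>> step_arm --increments '[{"dp": [0,0,0.6],"turn": [0,0,0],"fingers": 0},{"dp": [0,0,0.6],"turn": [0,0,0],"fingers": 0},{"dp": [0,0,0.5],"turn": [0,0,0],"fingers": 0},{"dp": [0,0,0.26],"turn": [0,0,0],"fingers": 0},{"dp": [0,0,0],"turn": [0,0,0],"fingers": 0}]'

```text
clock: 5.38
ee_pos: [0.6151, 0.121, 0.161]
orientation: [-180.0, -0.0, 101.0]
ft_force: [-0.0, 0.2, -0.4]
finger_gap: 1.001
```

```bash
python3 - <<'E'
from st import *
for n in('side','top'):
    p,d=bot.camera(n)
    a=p[190:400,150:350] if n=='side' else p[110:280,150:350]
    cv2.imwrite(f'pics/{n}3.png',cv2.resize(a,None,fx=2.8,fy=2.8,interpolation=2))
E
```

```text
5.375 q [-0.8071 10.7653  1.5252 80.799   0.0038 78.1747] p [0.6151 0.121  0.161 ] o [-179.9625   -0.0118  101.0181] gap 1.0008310608344313 F [-0.0386  0.2355 -0.3939]
```

View pics/side3.png

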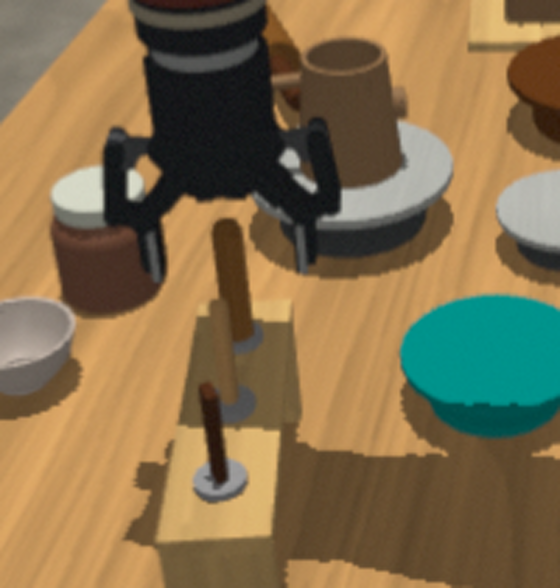

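The handle (about 232,250 in the crop) sits midway between the pads. Closing with a firm grip.

>>> step_arm --increments '[{"dp": [0,0,0],"turn": [0,0,0],"fingers": 255},{"dp": [0,0,0],"turn": [0,0,0],"fingers": 255},{"dp": [0,0,0],"turn": [0,0,0],"fingers": 255},{"dp": [0,0,0],"turn": [0,0,0],"fingers": 255},{"dp": [0,0,0],"turn": [0,0,0],"fingers": 255},{"dp": [0,0,0],"turn": [0,0,0],"fingers": 255},{"dp": [0,0,0],"turn": [0,0,0],"fingers": 255},{"dp": [0,0,0],"turn": [0,0,0],"fingers": 255}]' --newtons 60

```text
clock: 6.48
ee_pos: [0.6155, 0.121, 0.1618]
orientation: [180.0, 0.0, 101.0]
ft_force: [1.0, 0.1, 3.2]
finger_gap: 0.219
```

>>> step_arm --increments '[{"dp": [0,0,0],"turn": [0,0,0],"fingers": 255},{"dp": [0,0,-0.2],"turn": [0,0,0],"fingers": 255},{"dp": [0,0,-0.4],"turn": [0,0,0],"fingers": 255}]'

```text
clock: 6.85
ee_pos: [0.6147, 0.121, 0.1792]
orientation: [-179.9, -0.0, 101.0]
ft_force: [0.0, 0.4, -0.8]
finger_gap: 0.216
```

>>> step_arm --increments '[{"dp": [0,0,-0.5],"turn": [0,0,0],"fingers": 255},{"dp": [0,0,-0.6],"turn": [0,0,0],"fingers": 255},{"dp": [0,0,-0.7],"turn": [0,0,0],"fingers": 255},{"dp": [0,0,-0.7],"turn": [0,0,0],"fingers": 255},{"dp": [0,0,-0.7],"turn": [0,0,0],"fingers": 255},{"dp": [0,0,-0.6],"turn": [0,0,0],"fingers": 255},{"dp": [0,0,0],"turn": [0,0,0],"fingers": 255}]'

```text
clock: 7.72
ee_pos: [0.6161, 0.1209, 0.2961]
orientation: [179.8, 0.0, 101.0]
ft_force: [0.8, 0.7, 0.0]
finger_gap: 0.218
```

```bash
python3 - <<'E'
from st import *
p,W=cloud('side')
cv2.imwrite('pics/s4.png',p); np.save('W4.npy',W)
for t in('loop_tip','loop_butt','loop_tool'):
    a=bot.pinpoint(t,'side')[:2]; print(t,[(np.round(x['location'],1),round(x['p'],2)) for x in a])
c=s['ee_pos']
print('expected tip/butt/collar px',proj('side',[c-[0,0,.135],c+[0,0,.035],c-[0,0,.06]]))
E
```

```text
7.725 q [-0.8103 11.6817 16.6127 94.7225  0.005  78.1777] p [0.6161 0.1209 0.2961] o [179.7949   0.0378 101.0119] gap 0.21840359117783675 F [0.8167 0.7457 0.0074]
loop_tip [(array([231.2, 284.6]), 0.82)]
loop_butt [(array([219.7, 200.9]), 0.57)]
loop_tool [(array([236.7, 378.1]), 0.56), (array([274.1, 271.9]), 0.51)]
expected tip/butt/collar px [[231.7446 283.777 ]
 [221.3557 198.5741]
 [227.4073 248.0606]]
```

View pics/s4.png

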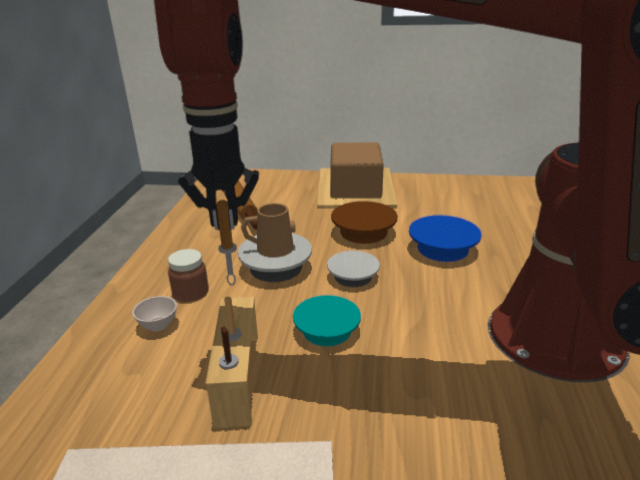

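The tool is clear of the rack and upright: the loop end is at (231,284), and I predicted (232,284). Now retreating towards the robot, away from the mug, then tilting 45°.

>>> step_arm --increments '[{"dp": [-0.4,-0.5,0],"turn": [0,0,0],"fingers": 255},{"dp": [-0.7,-0.9,0],"turn": [0,0,0],"fingers": 255},{"dp": [-0.75,-0.98,0],"turn": [0,0,0],"fingers": 255},{"dp": [-0.75,-0.98,0],"turn": [0,0,0],"fingers": 255},{"dp": [-0.75,-0.98,0],"turn": [0,0,0],"fingers": 255},{"dp": [-0.75,-0.98,0],"turn": [0,0,0],"fingers": 255},{"dp": [-0.75,-0.98,0],"turn": [0,0,0],"fingers": 255},{"dp": [-0.7,-0.9,0],"turn": [0,0,0],"fingers": 255},{"dp": [-0.4,-0.6,0],"turn": [0,0,0],"fingers": 255},{"dp": [0,0,0],"turn": [0,0,0],"fingers": 255}]'

```text
clock: 9.18
ee_pos: [0.4191, -0.0996, 0.293]
orientation: [-180.0, -0.0, 100.9]
ft_force: [0.0, 0.3, -1.2]
finger_gap: 0.22
```

>>> step_arm --increments '[{"dp": [0,0,0],"turn": [-0.4,0.056,0],"fingers": 255},{"dp": [0,0,0],"turn": [-0.6,0.084,0],"fingers": 255},{"dp": [0,0,0],"turn": [-0.7,0.098,0],"fingers": 255},{"dp": [0,0,0],"turn": [-0.7,0.098,0],"fingers": 255},{"dp": [0,0,0],"turn": [-0.7,0.098,0],"fingers": 255},{"dp": [0,0,0],"turn": [-0.6,0.084,0],"fingers": 255},{"dp": [0,0,0],"turn": [-0.5,0.07,0],"fingers": 255},{"dp": [0,0,0],"turn": [-0.255,0.036,0],"fingers": 255},{"dp": [0,0,0],"turn": [0,0,0],"fingers": 255}]'

```text
clock: 10.3
ee_pos: [0.4421, -0.1261, 0.3021]
orientation: [136.5, -7.6, 104.6]
ft_force: [-0.1, -0.1, -1.1]
finger_gap: 0.212
```

```bash
python3 - <<'E'
from st import *
z=Rm.apply([0,0,1]);print('z',z,'az',np.degrees(np.arctan2(z[1],z[0])),'elev',np.degrees(np.arcsin(z[2])))
to([.422,-.259,.2055])
E
```

```text
10.3 q [-61.0838 -48.1071 -39.9575  92.0472  43.6799  19.7484] p [ 0.4421 -0.1261  0.3021] o [136.507   -7.5841 104.6444] gap 0.21230995414929332 F [-0.1131 -0.1494 -1.0518]
z [ 0.6417  0.2666 -0.7191] az 22.564160205314476 elev -45.98120687775061
shift units [-4.5048 -3.1047  0.7062]
```

The arm folded to joint 2's limit there, so the pose shifted a little, although the tilt is nearly right. The goal lies farther from the base, which eases this. I'll move sideways and down, still about 4 cm short of the mug.

```bash
python3 - <<'E'
from st import *
to([.435,-.255,.25])
E
```

```text
10.3 q [-61.0838 -48.1071 -39.9575  92.0472  43.6799  19.7484] p [ 0.4421 -0.1261  0.3021] o [136.507   -7.5841 104.6444] gap 0.21230995414929332 F [-0.1131 -0.1494 -1.0518]
shift units [-4.2897 -1.7658 -0.0469]
```

>>> step_arm --increments '[{"dp": [-0.3,-0.13,0],"turn": [0,0,0],"fingers": 255},{"dp": [-0.6,-0.25,0],"turn": [0,0,0],"fingers": 255},{"dp": [-0.8,-0.33,0],"turn": [0,0,0],"fingers": 255},{"dp": [-0.8,-0.33,0],"turn": [0,0,0],"fingers": 255},{"dp": [-0.8,-0.33,0],"turn": [0,0,0],"fingers": 255},{"dp": [-0.6,-0.25,0],"turn": [0,0,0],"fingers": 255},{"dp": [-0.3,-0.13,0],"turn": [0,0,0],"fingers": 255},{"dp": [0,0,0],"turn": [0,0,0],"fingers": 255}]'

```text
clock: 11.3
ee_pos: [0.4358, -0.2522, 0.2504]
orientation: [136.5, -7.5, 104.7]
ft_force: [-0.2, -0.1, -1.6]
finger_gap: 0.216
```

```bash
cat > goal.py <<'E'
from st import *
def goal(az=19,med=(.5597,-.2118,.110),gap=.0105,grip=.135,back=0,dz=0):
    h=np.array([np.cos(np.radians(az)),np.sin(np.radians(az)),0]);d=(h-[0,0,1])/2**.5
    tip=np.array(med)-h*(gap+back)+[0,0,dz];p=tip-grip*d
    z=Rm.apply([0,0,1]);print('az',np.degrees(np.arctan2(z[1],z[0])),'elev',np.degrees(np.arcsin(z[2])),'tip now',s['ee_pos']+grip*z)
    ax=np.cross(z,d);n=np.linalg.norm(ax);ax=ax/n*np.degrees(np.arcsin(n))
    print('turn units',Rm.inv().apply(ax)/10,'goal p',p);to(p)
E
python3 - <<'E'
from goal import *
goal(back=.04)
p,d=bot.camera('side');cv2.imwrite('pics/s5.png',p)
p,d=bot.camera('top');cv2.imwrite('pics/t5.png',p)
E
```

```text
11.3 q [-70.5402 -26.7247 -31.87    87.8231  43.9498   6.574 ] p [ 0.4358 -0.2522  0.2504] o [136.4865  -7.5156 104.6908] gap 0.21645673819812905 F [-0.2459 -0.055  -1.6195]
az 22.53481059477079 elev -45.97048221041951 tip now [ 0.5225 -0.2162  0.1534]
turn units [-0.1369 -0.2282  0.    ] goal p [ 0.4217 -0.2593  0.2055]
shift units [-0.3053 -1.3872  0.7117]
```

View pics/s5.png

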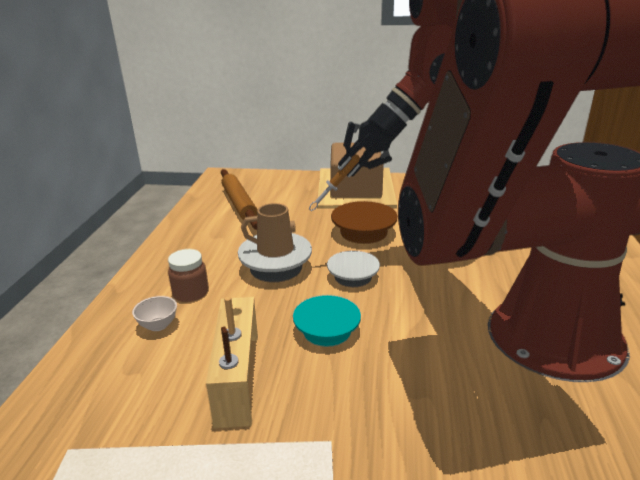

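View pics/t5.png

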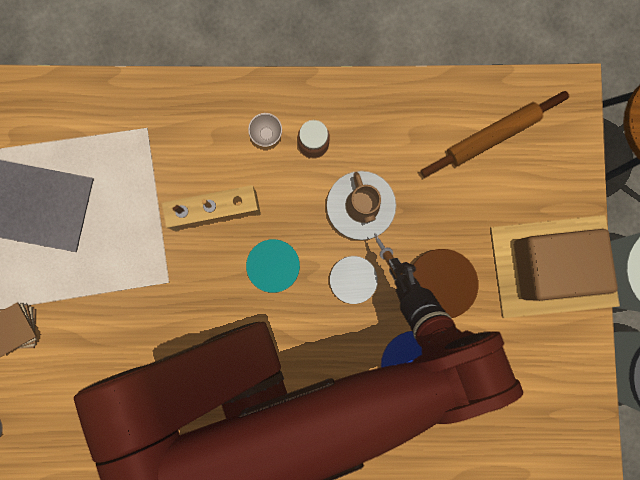

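The tool leans with its loop end at (314,206) in the side view and (376,236) in the top view, aimed at the medallion. The rack and the mug look undisturbed. Moving to the stand-off pose, 40 mm back, with the orientation corrected.

>>> step_arm --increments '[{"dp": [-0.1,-0.46,0.23],"turn": [-0.07,-0.11,0],"fingers": 255},{"dp": [-0.1,-0.46,0.23],"turn": [-0.07,-0.11,0],"fingers": 255},{"dp": [-0.1,-0.46,0.23],"turn": [0,0,0],"fingers": 255},{"dp": [0,0,0],"turn": [0,0,0],"fingers": 255},{"dp": [0,0,0],"turn": [0,0,0],"fingers": 255}]'

```text
clock: 12.02
ee_pos: [0.422, -0.2597, 0.2068]
orientation: [135.2, -5.9, 103.2]
ft_force: [-0.3, -0.4, -1.2]
finger_gap: 0.217
```

```bash
python3 - <<'E'
from goal import *
goal(back=.04);goal()
r={}
for n in('side','top'):
    p,d=bot.camera(n);cv2.imwrite(f'pics/{n}6.png',p)
for t in('loop_tip','loop_butt','loop_tool','medallion','mug'):
    r={}
    for n in('side','top'):
        a=bot.pinpoint(t,n)[:2];print(t,n,[(np.round(x['location'],1),round(x['p'],2)) for x in a])
        if a:r[n]=a[0]['location']
    if len(r)==2:print(*tri(r))
z=Rm.apply([0,0,1]);t=s['ee_pos']+.135*z
for n in('side','top'):print(n,'exp tip,med',proj(n,[t,[.5597,-.2118,.110]]))
a=cv2.imread('pics/side6.png')[150:280,230:410];b=cv2.imread('pics/top6.png')[160:290,330:470]
cv2.imwrite('pics/s6z.png',cv2.resize(a,None,fx=4,fy=4,interpolation=2));cv2.imwrite('pics/t6z.png',cv2.resize(b,None,fx=4.4,fy=4.4,interpolation=2))
E
```

```text
12.025 q [-73.4663 -29.6449 -38.8417  83.3149  45.0122   4.7596] p [ 0.422  -0.2597  0.2068] o [135.2351  -5.8717 103.1531] gap 0.216568791819581 F [-0.3169 -0.3645 -1.2112]
az 19.041945747993548 elev -44.93282364735626 tip now [ 0.5124 -0.2285  0.1115]
turn units [ 0.0062 -0.0039 -0.    ] goal p [ 0.4217 -0.2593  0.2055]
shift units [ 0.01   -0.0392  0.0281]
az 19.041945747993548 elev -44.93282364735626 tip now [ 0.5124 -0.2285  0.1115]
turn units [ 0.0062 -0.0039 -0.    ] goal p [ 0.4595 -0.2463  0.2055]
shift units [0.1451 0.8928 0.972 ]
loop_tip side [(array([316. , 222.3]), 0.9)]
loop_tip top [(array([377.5, 241.9]), 0.57)]
[ 0.5098 -0.2293  0.1127] 0.0020578759250945576
loop_butt side [(array([364.5, 172.6]), 0.89)]
loop_butt top [(array([401.2, 283.6]), 0.74), (array([316.4, 142.5]), 0.66)]
[ 0.4015 -0.2685  0.2283] 0.0028421506867499077
loop_tool side [(array([333.9, 198.6]), 0.71), (array([225.4, 358.8]), 0.41)]
loop_tool top [(array([387. , 261.5]), 0.52), (array([401.4, 283.8]), 0.32)]
[ 0.4629 -0.2441  0.1702] 0.008743855328479011
medallion side [(array([295.6, 225.5]), 0.86)]
medallion top [(array([369.7, 222. ]), 0.59)]
[ 0.5582 -0.2112  0.1112] 0.000129262746139323
mug side [(array([275.4, 245. ]), 0.7), (array([237.9, 380.1]), 0.34)]
mug top [(array([360.4, 206.6]), 0.94)]
[ 0.605  -0.1923  0.0655] 0.0018807238271674337
side exp tip,med [[315.5319 222.867 ]
 [295.0139 225.7794]]
top exp tip,med [[377.0316 240.3448]
 [369.9096 221.4921]]
```

View pics/s6z.png

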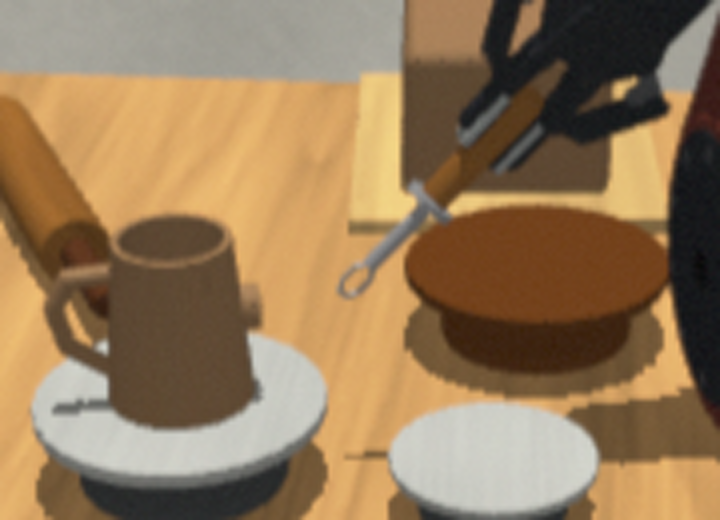

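View pics/t6z.png

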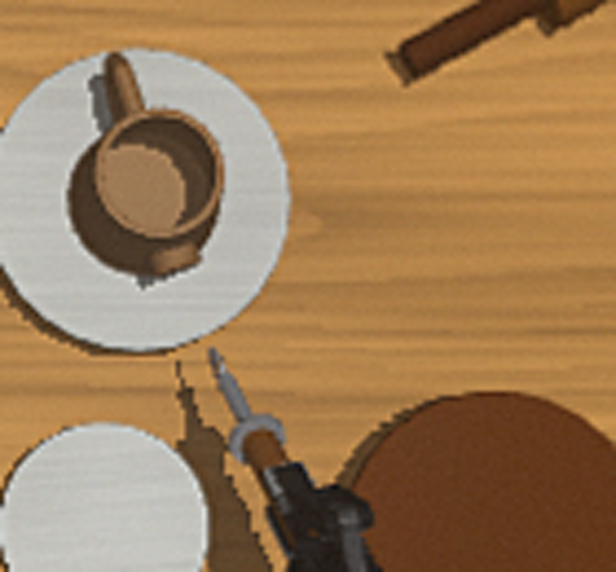

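The network fix for the medallion (0.558, −0.211, 0.111) agrees with mine. The tip is where it should be, about 48 mm away, leaning 45° at heading 19°. Closing most of the gap, slowly.

>>> step_arm --increments '[{"dp": [0.03,0.2,0.22],"turn": [0,0,0],"fingers": 255},{"dp": [0.04,0.25,0.27],"turn": [0,0,0],"fingers": 255},{"dp": [0.03,0.2,0.22],"turn": [0,0,0],"fingers": 255},{"dp": [0.02,0.12,0.13],"turn": [0,0,0],"fingers": 255},{"dp": [0,0,0],"turn": [0,0,0],"fingers": 255},{"dp": [0,0,0],"turn": [0,0,0],"fingers": 255}]'

```text
clock: 13.38
ee_pos: [0.4542, -0.2482, 0.205]
orientation: [135.2, -5.9, 103.1]
ft_force: [-0.1, -0.3, -1.5]
finger_gap: 0.22
```

```bash
cat > chk.py <<'E'
from goal import *
import sys
k=sys.argv[1]
goal(med=(.559,-.2115,.1105))
for n in('side','top'):
    p,d=bot.camera(n);cv2.imwrite(f'pics/{n}{k}.png',p)
for t in('loop_tip','medallion'):
    r={}
    for n in('side','top'):
        a=bot.pinpoint(t,n)[:2];print(t,n,[(np.round(x['location'],1),round(x['p'],2)) for x in a])
        if a:r[n]=a[0]['location']
    if len(r)==2:print(*tri(r))
a=cv2.imread(f'pics/side{k}.png')[190:260,240:340];b=cv2.imread(f'pics/top{k}.png')[180:260,330:410]
cv2.imwrite(f'pics/c{k}.png',np.hstack([cv2.resize(a,(500,350),interpolation=2),cv2.resize(b,(300,350),interpolation=2)[:350]]))
E
python3 chk.py 7
```

```text
13.375 q [-68.3634 -29.838  -39.1683  78.0808  45.0001  11.9954] p [ 0.4542 -0.2482  0.205 ] o [135.2458  -5.8905 103.1406] gap 0.22026210705352092 F [-0.0729 -0.3434 -1.4596]
az 19.050339281950823 elev -44.94145175839258 tip now [ 0.5445 -0.217   0.1096]
turn units [ 0.0053 -0.0044  0.    ] goal p [ 0.4588 -0.246   0.206 ]
shift units [0.0403 0.1396 0.0979]
loop_tip side [(array([298.1, 225. ]), 0.65)]
loop_tip top [(array([374. , 226.9]), 0.72)]
[ 0.5501 -0.2215  0.1073] 0.0053308679212958725
medallion side [(array([293.4, 227.1]), 0.93)]
medallion top [(array([369.2, 223.1]), 0.72)]
[ 0.5597 -0.2097  0.1072] 0.005188025512659222
```

View pics/c7.png

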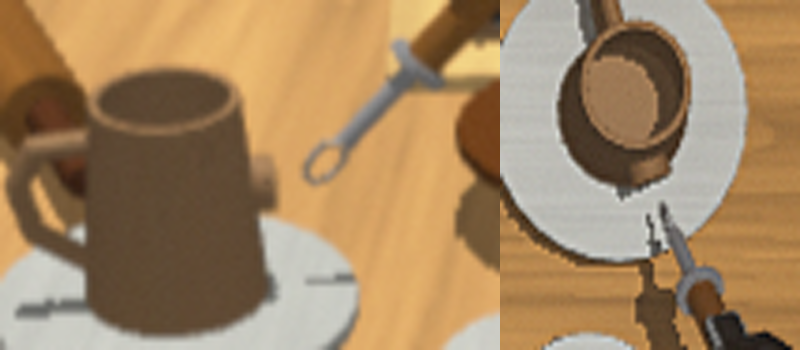

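The loop is about 15 mm short of the medallion and about 2 mm to its right in the top view (tip at 373.5,227; medallion at 370,221). Making the last small advance with a slight sideways correction.

>>> step_arm --increments '[{"dp": [0.045,0.06,0.04],"turn": [0,0,0],"fingers": 255},{"dp": [0.045,0.06,0.04],"turn": [0,0,0],"fingers": 255},{"dp": [0,0,0],"turn": [0,0,0],"fingers": 255},{"dp": [0,0,0],"turn": [0,0,0],"fingers": 255},{"dp": [0,0,0],"turn": [0,0,0],"fingers": 255},{"dp": [0,0,0],"turn": [0,0,0],"fingers": 255}]'

```text
clock: 14.42
ee_pos: [0.4578, -0.2448, 0.2061]
orientation: [135.2, -5.9, 103.1]
ft_force: [0.2, 0.0, -0.6]
finger_gap: 0.218
```

```bash
python3 chk.py 8; cat >> /dev/null; python3 - <<'E'
from st import *
p,W=cloud('side'); W=W[190:260,240:340].reshape(-1,3)
k=(W[:,2]>.095)&(W[:,2]<.125)&(W[:,0]>.52)&(W[:,0]<.5545)&(abs(W[:,1]+.22)<.03)
P=W[k];print(len(P));h=np.array([.9455,.3256]);c=np.array([.607,-.1955]);
print('dist ahead of axis: ',np.sort((c-P[:,:2])@h)[:12])
E
```

```text
14.425 q [-67.6798 -30.2716 -39.3612  77.6297  44.9658  12.9655] p [ 0.4578 -0.2448  0.2061] o [135.244   -5.8847 103.1374] gap 0.21755524677427332 F [ 0.2145  0.0356 -0.5742]
az 19.04106562674935 elev -44.94031751232043 tip now [ 0.5481 -0.2136  0.1107]
turn units [ 0.0055 -0.0037 -0.    ] goal p [ 0.4588 -0.246   0.206 ]
shift units [-0.0484  0.0177  0.0173]
loop_tip side [(array([297.8, 224.3]), 0.73)]
loop_tip top []
medallion side [(array([295.7, 227.3]), 0.64)]
medallion top [(array([368.5, 221.4]), 0.78)]
[ 0.5589 -0.2087  0.1077] 0.0018591116476948347
14.725 q [-67.6758 -30.2743 -39.3638  77.6275  44.9679  12.9684] p [ 0.4578 -0.2447  0.2061] o [135.2417  -5.8848 103.1397] gap 0.2176490627320646 F [-0.1602  0.9573 -0.8707]
22
dist ahead of axis:  [0.0588 0.0595 0.0596 0.0614 0.0618 0.0618 0.0627 0.064  0.064  0.0647
 0.0656 0.0671]
```

View pics/c8.png

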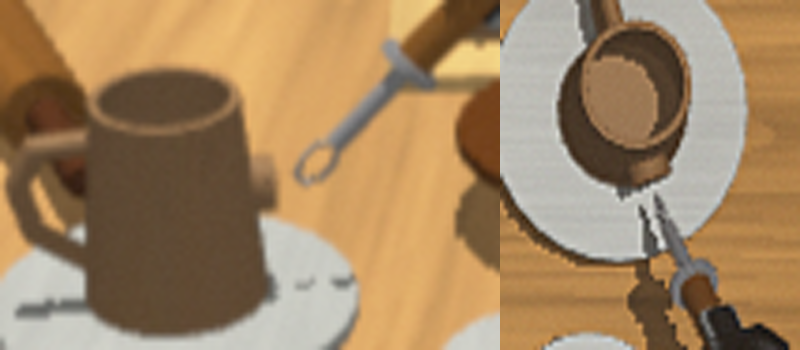

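View pics/side8.png

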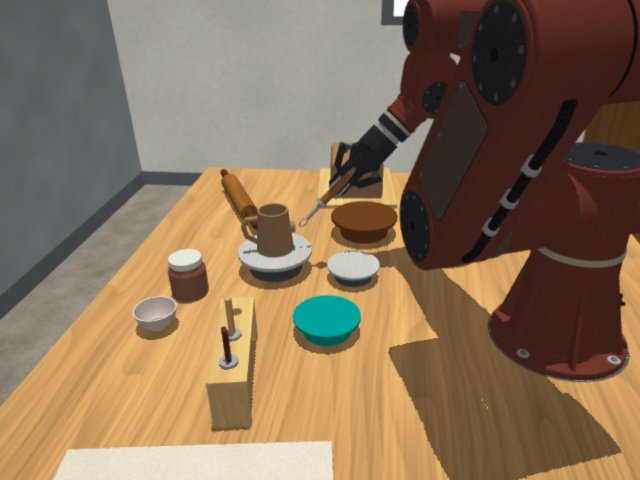

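The nearest loop points in the depth data are 59–60 mm from the mug's axis, and the medallion face is at 50 mm, so the gap is about 9–10 mm. The tip is level with the medallion, the lean is 45°, and the arm is still. Handing in.

```bash
python3 - <<'E'
from bench import bot
s=bot.observe();print(abs(s['dq']).max());print(bot.close_job())
E
```

```text
0.0596531995460407
the job is handed in; nothing more can be done
None
```

I drew the loop tool straight up out of the rack, tilted it and handed in with the arm holding it still in front of the medallion. This took about 15 s of the 38 s.

**Last checks**
- **Lean and direction:** the tool leans 44.9° with its loop end lowest, and it points at heading 19°, matching the medallion's measured facing. The handle points away from the mug.
- **Gap:** side-camera depth puts the nearest loop points about 9–10 mm in front of the medallion face. The arm's pose puts the tip at 0.111 m, against 0.110 m for the medallion.
- **Grip and contact:** the grip was steady at a gap reading of 0.218, and the last wrist force readings stayed around 1 N. The last pictures show the mug and the other tools where they were. I only checked this by eye.

**What went wrong or disagreed**
- **Joint limit:** while tilting, joint 2 ran up against its limit and the tool shifted about 3 cm in free air. I moved out of that and corrected the angle.
- **Sideways position:** the top picture put the tip about 2 mm to one side of where the arm's pose did. I corrected for half to two-thirds of that.
- **Tip detection:** in the last check the network did not find the loop tip in the top view. In the side view it placed it about 3 pixels nearer the mug than I judged from the picture.

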